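# Set a sealed cartridge to drain, heavy end over the dish

## Task

Lift the white sealed cartridge to find out which of its two look-alike ends is the heavy, packed one, then lay it in both V rests of the tipping cradle, its end caps outside the rests, so that the heavy end goes down on the side of the catch dish and the cradle comes to rest tipped that way. The cradle must never be tipped towards the side away from the dish, so find the heavy end before you let go there, and leave the other things on the bench where they are.

Things in the scene. Friction and masses are not known exactly. Their poses are not given: they have to be found in the camera images.
- cartridge_mid (a point): Sealed opaque cartridge, loose, lying on the bench: white round tube, 36 mm diameter, 116 mm long between two dark grey square end caps 46 x 46 mm, each 32 mm long (180 mm overall; tube axis 23 mm above the bench). The point is its centre, x runs along the tube. Both ends look exactly alike; which one is heavy, +x or -x, differs from run to run.
- cartridge: The same cartridge, origin under its centre, x along the tube. 0.31 to 0.43 kg; a packed core shut in one end puts its centre of mass 21 to 32 mm from the middle. Held by the middle its moment at the wrist is about 0.08 to 0.12 N m; in a light grip of a few N the heavy end droops, a firm grip of 50 N holds it level.
- cradle_seat (a point): Tipping cradle of the stand: two steel 90-degree V rests, 6 mm thick, 48 mm either side of the middle, on a bar 22 mm wide, its top 34 mm below this point; 90 mm between them is open at both sides for fingers. The point: centre of the cartridge once its tube lies in both Vs, caps outside them (7 mm play each way); 108 mm above the bench when level. x: along the cradle towards the dish; z: up when level.
- cradle (a joint): Tilt of the cradle (rad) about a level cross pin 48 mm below the seat point: 0 level (a weak spring, 0.1 N m/rad, keeps it level when empty), +0.22 stop, catch-dish side fully down, -0.22 stop, other side fully down. The loaded cradle tips to the side of the cartridge's heavy end.
- catch_dish (a point): Open white rectangular dish, 62 x 80 mm, 24 mm deep, fixed on one end of the stand's dark grey foot plate (215 x 100 x 8 mm); the point is the middle of its rim, 32 mm above the bench and 106 mm from the cradle pin. The stand is fixed to the bench.
- beaker: Bystander: open glass beaker, 48 mm across, 60 mm tall; origin at the centre of its underside.
- vial: Bystander: small brown glass jar, 30 mm across, 58 mm tall; origin at the centre of its underside.
- petri_dish: Bystander: clear flat covered dish, 62 mm across, 18 mm tall; origin at the centre of its underside.
- tube_rack: Bystander: white rack of capped tubes, 160 x 80 x 60 mm; origin at the centre of its underside.
- wash_bottle: Bystander: white bottle, 64 mm across, 140 mm tall; origin at the centre of its underside.
- reagent_jar: Bystander: glass jar with black cap, 68 mm across, 100 mm tall; origin at the centre of its underside.
- tip_box: Bystander: grey box with clear top, 120 x 85 x 55 mm; origin at the centre of its underside.
Things that resemble listed ones, but are neither listed nor needed, are in the scene too. Leave any blue or pink look-alike of the cartridge alone.

How it is judged:
By the outcome, as a careful person would: the job done as asked, in the order asked, and still so for the second after the job is handed in, with the robot touching nothing.
It also fails if it takes over 69 s, if anything falls off the work surface, if the arm or the gripper's body presses on something with over 40 N, if the wrist force passes 120 N, or if a joint passes its speed limit or range.

## Robot

A 6-joint arm with a two-finger parallel gripper is mounted at the origin on the work surface. World frame = base frame: x ahead of the robot, y to its left, z up, the work surface at z = 0. Lengths are in m, angles in rad, forces in N, time in s.
With the tool pointing down it reaches from about 0.25 to 0.775 m from the base axis. Payload 4 kg.
Tool frame: the origin (TCP) lies at the very end of the fingers, on their centre line; the grasp point (between the pads) lies 19 mm behind it; z points along the fingers, y is the direction in which the jaws open and shut (so a half turn about z gives the same grasp; the last joint's range is limited). The gripper opens to 94 mm and grips with 3 to 60 N. Pads are 16 mm wide; open, the fingers measure 119 mm over their backs; the gripper's body (75 mm by 177 mm) begins 78 mm behind the grasp point.
Start: joints at [-1.415, 0.087, 1.371, -0, 1.684, -0.103], TCP at [0.141, -0.532, 0.206] pointing down, gripper open.
Joint ranges: [-3.1, 3.1], [-0.76, 2.03], [0.27, 2.55], [-1.08, 4.22], [0.17, 2.65], [-2.57, 2.57]. Speed limits (rad/s): [2.79, 2.79, 3.14, 3.14, 3.14, 3.14].

## Interface

Orientations are given as a unit quaternion [w, x, y, z].
In Python, from workcell import bot gives the robot as it stands. The module is installed in compiled form; this text tells all that it offers.
- The arm moves only by the shell command python3 -m inch 'ROWS' [FORCE]. ROWS is JSON, a list of rows, each a list of 7 numbers: the shift along the tool's x, y, z in cm, then the turn, a rotation vector about the tool's x, y, z in degrees, then the finger opening in cm, from 0 to 9.4. In form: [[tx, ty, tz, ax, ay, az, fingers], ...]. A call has 1 to 10 rows; each row is the pose to reach, as a shift and turn from the pose measured when the call began, along the tool's axes at that moment; what a row does not reach only later rows make up. A row lasts 1/8 s, in which the tool goes at most 62.5 mm and 10.7 degrees, less where a joint would pass 70% of its speed; a pose out of reach is approached as far as the arm can. A call with a gripper value outside its range is refused whole. The fingers move at their own pace and stop on an object; FORCE is the grip in N (left out, the last holds). Time passes only in rows, so rows that repeat a pose let the fingers close. It gives the time, the measured TCP pose, the force and the opening at its end, in the units of the state.
- bot.state(): the state, without advancing time (a new reading comes with each control period).
- bot.snapshot(name): name is "scene" or "side" or "wrist"; returns the picture (384x512x3 uint8, blue, green, red); there is no depth.
- bot.camera_params(name): a dict with "K" (3x3 intrinsics, pixels), "T" (4x4, takes a point from camera to world coordinates). Camera axes: x right, y down, z forward; pixel columns grow to the right and rows downward; lengths in m; the calibration is good to about 2 mm. The wrist camera is an equidistant fisheye: a pixel r from the principal point sees the ray r / f radians off the axis. A picture is of the moment at which its call begins: read the wrist's pose just before it. camera_params takes no time and is no camera call; for the wrist camera it gives the pose at the moment of the call.
- bot.close_job(): hands the job in, once; it reports no verdict.
Trained networks look in the newest picture that a camera, given by its name, has taken for a name from the list of things; names that differ only in an ending like _2 or _b are one class to them, and where a whole thing is asked for, a point or a joint stands for the part that bears it (a point fixed in the world has none). Each returns a list of dicts, best first, with "p" (0 to 1); they miss things now and then, are a little off and sometimes report something else, mostly with a low value. They report only what shows in the picture. A call takes as long as a camera call. They do not tell look-alikes from the thing itself.
- bot.trace(thing, camera): "mask" (384x512 bool, what is visible of it) and "extent" ([left, top, right, bottom] in pixels, round what is visible of it).
The state is a dict: "time_s": time; "joints": joint angles; "joint_vel": joint speeds; "tau": joint torques, N m; "position": TCP position; "ee_rot": TCP orientation; "ft_force": force on the tool from outside, world axes, zero at the start; "moment": the same for the moment, N m; "width": finger opening in m.
Only numpy, scipy, OpenCV 4.12 (cv2) and the standard library are available. Lean on these libraries where they do the work, as an engineer would, in place of code of your own. Each camera call takes 0.05 s, during which the arm holds its last target.

## Working session

There is one attempt and no reset: what is moved stays moved. The work goes in short steps, Python scripts to look and compute and a shell command to move; the robot and the scene stay as the last step left them, time stands still between calls to the robot, and variables do not carry over. Pictures are saved under pics/ and viewed, and the job is handed in when it is done.

```bash
mkdir -p pics; ls; python3 - <<'E'
from workcell import bot
import cv2
s=bot.state();print(s)
for n in("scene","side","wrist"):
    im=bot.snapshot(n);cv2.imwrite(f"pics/{n}0.png",im)
    p=bot.camera_params(n);print(n,p["K"],p["T"])
    for t in("cartridge","cradle","catch_dish"):
        for d in bot.trace(t,n)[:4]:print(n,t,round(d["p"],2),d["extent"],d["mask"].sum())
E
```

```text
pics
{'time_s': 0.0, 'joints': array([-1.41509456e+00,  8.79304972e-02,  1.37224458e+00,  2.14434730e-05,
        1.68360666e+00, -1.03095800e-01]), 'joint_vel': array([ 3.54506050e-04,  7.52524589e-04, -3.95926787e-05, -1.92389994e-04,
       -1.76457838e-03,  1.52895000e-03]), 'tau': array([-6.61116937e-04, -3.40183890e+01, -3.02429509e+01,  7.18913041e-02,
        3.29514197e-02, -1.60706936e-04]), 'position': array([ 0.14067408, -0.53113465,  0.20432249]), 'ee_rot': array([-1.09444318e-03,  9.91638904e-01,  1.29039083e-01, -1.81351736e-05]), 'ft_force': array([-0.19220476, -0.22664204,  1.05347868]), 'moment': array([-0.01821536, -0.01858657,  0.05054419]), 'width': 0.09403093428545961}
scene [[438.60289358   0.         260.81067866]
 [  0.         438.60289358 199.87753734]
 [  0.           0.           1.        ]] [[-0.12719788  0.76564362 -0.63056367  1.64237483]
 [ 0.99171368  0.10971838 -0.06682702  0.12450522]
 [ 0.01801874 -0.63383888 -0.7732552   1.48162538]
 [ 0.          0.          0.          1.        ]]
scene cartridge 0.87 [194.0, 156.6, 225.3, 195.0] 440
scene ca
[... 872 characters left out ...]
.22 [258.0, 159.0, 306.8, 182.6] 646
side cradle 0.16 [221.1, 126.3, 239.7, 164.8] 405
side catch_dish 0.57 [156.2, 203.4, 229.3, 273.6] 2121
side catch_dish 0.46 [259.2, 161.5, 312.4, 184.2] 583
wrist [[297.31863964   0.         256.7802268 ]
 [  0.         297.31863964 189.6769379 ]
 [  0.           0.           1.        ]] [[ 2.55746543e-01 -9.27546970e-01 -2.72489127e-01  2.20400498e-01]
 [-9.66743759e-01 -2.45243462e-01 -7.25406711e-02 -5.10496068e-01]
 [ 4.58702688e-04  2.81979189e-01 -9.59420412e-01  3.85359134e-01]
 [ 0.00000000e+00  0.00000000e+00  0.00000000e+00  1.00000000e+00]]
wrist cartridge 0.85 [38.8, 1.8, 99.0, 52.3] 1733
wrist cartridge 0.77 [131.7, 48.1, 281.3, 96.5] 5060
```

```bash
python3 - <<'E'
import cv2
for n in("scene","side"):
    im=cv2.imread(f"pics/{n}0.png")
    c=im[120:280,130:390] if n=="scene" else im[100:340,110:400]
    f=3 if n=="scene" else 2.5
    cv2.imwrite(f"pics/{n}0z.png",cv2.resize(c,None,fx=f,fy=f,interpolation=cv2.INTER_CUBIC))
E
```

```text
(no output)
```

View pics/scene0.png

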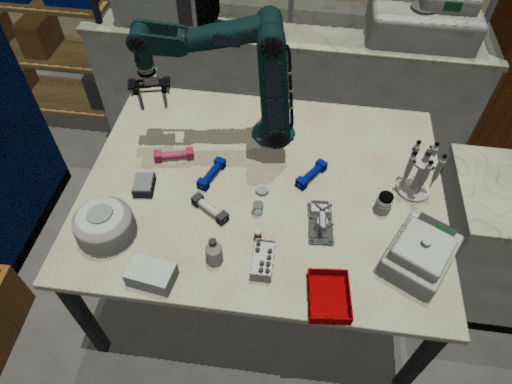

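View pics/wrist0.png

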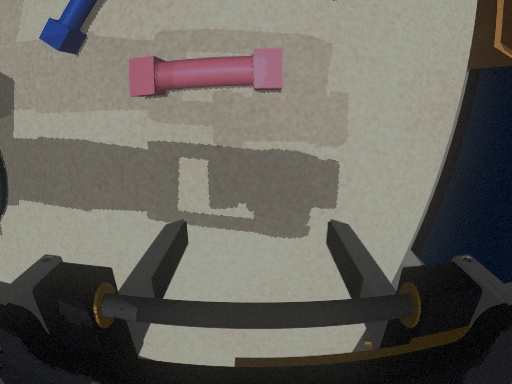

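```bash
ls pics
```

```text
scene0.png
scene0z.png
side0.png
side0z.png
wrist0.png
```

View pics/scene0z.png

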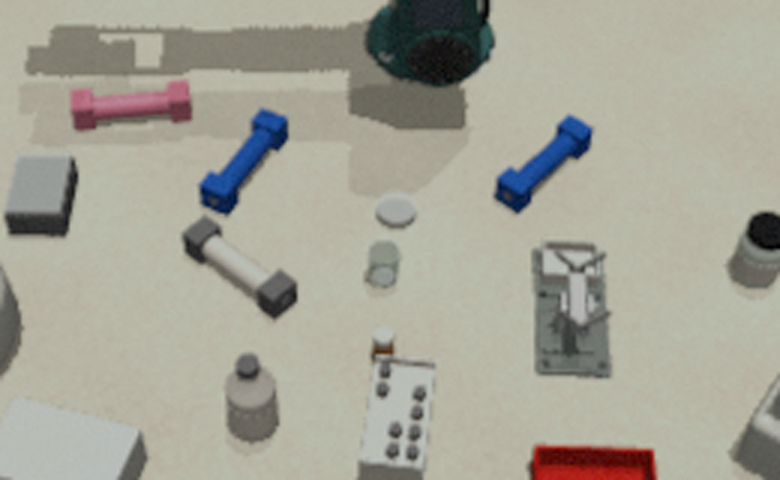

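View pics/side0z.png

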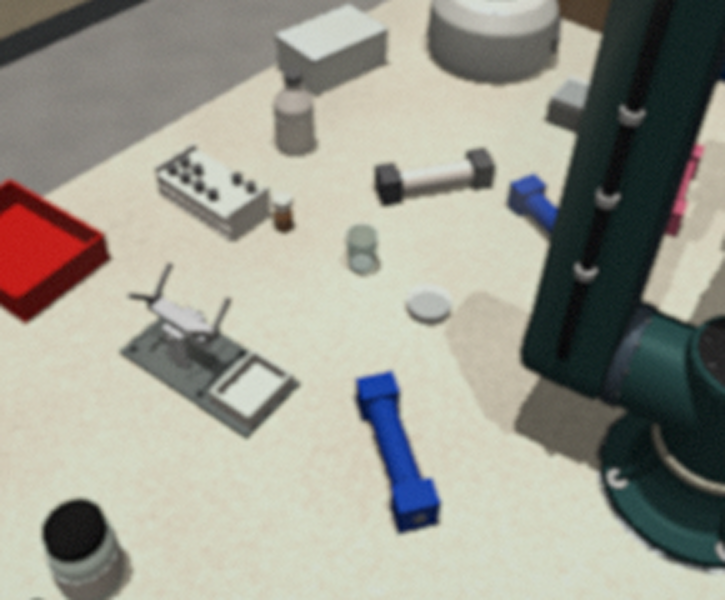

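The scene picture shows the white cartridge with its caps at about (198,200) and (222,214). The stand is at (320,222), with the dish on its upper end, the one nearer the robot. Next I'll localise both.

```bash
cat > h.py <<'E'
import numpy as np,cv2
from workcell import bot
from scipy.spatial.transform import Rotation as R
def ray(n,uv,P=None):
    P=P or bot.camera_params(n);K=P["K"];T=P["T"]
    x=(uv[0]-K[0,2])/K[0,0];y=(uv[1]-K[1,2])/K[1,1]
    if n=="wrist":
        r=np.hypot(x,y);d=np.array([x/r*np.sin(r),y/r*np.sin(r),np.cos(r)]) if r>1e-9 else np.array([0,0,1.])
    else:d=np.array([x,y,1.])
    return T[:3,3],T[:3,:3]@(d/np.linalg.norm(d))
def onz(n,uv,z,P=None):
    o,d=ray(n,uv,P);return o+d*(z-o[2])/d[2]
def proj(n,X,P=None):
    P=P or bot.camera_params(n);K=P["K"];T=P["T"]
    c=T[:3,:3].T@(np.asarray(X)-T[:3,3])
    if n=="wrist":
        th=np.arctan2(np.hypot(c[0],c[1]),c[2]);ph=np.arctan2(c[1],c[0]);return np.array([K[0,2]+K[0,0]*th*np.cos(ph),K[1,2]+K[1,1]*th*np.sin(ph)])
    return (K@(c/c[2]))[:2]
def delta(pos,q,st=None):
    "rows (cm,deg) from current to pos, quaternion wxyz"
    s=st or bot.state();A=R.from_quat(s["ee_rot"],scalar_first=True);B=R.from_quat(q,scalar_first=True)
    return A.inv().apply(np.array(pos)-s["position"])*100,(A.inv()*B).as_rotvec(degrees=True)
def down(yaw):
    "tool pointing down, with tool y axis along world angle yaw"
    y=np.array([np.cos(yaw),np.sin(yaw),0]);z=np.array([0,0,-1.]);x=np.cross(y,z)
    return R.from_matrix(np.c_[x,y,z]).as_quat(scalar_first=True)
E
python3 - <<'E'
from h import *
for n,a,b in(("scene",(198,199),(222.5,213.5)),("side",(265.5,172.5),(302,167))):
    A,B=onz(n,a,.023),onz(n,b,.023);print(n,A,B,(A+B)/2,np.linalg.norm(A-B),np.degrees(np.arctan2(*(A-B)[1::-1])))
z=np.array([130,120])
for p in((535,245),(605,245),(537,373),(610,374)):print("foot",onz("scene",np.array(p)/3+z,.008))
for p in((121,350),(246,437),(299,383),(175,300)):print("footside",onz("side",np.array(p)/2.5+[110,100],.008))
for n,l in(("vial",(258,234)),("beaker",(257,212)),("petri",(262,191)),("jar",(384,207)),("rack",(262,260)),("bottle",(214,260)),("bluR",(312,174)),("red",(328,296))):print(n,onz("scene",l,0.01).round(3))
E
```

```text
scene [ 0.48634772 -0.26919735  0.023     ] [ 0.54879708 -0.15095319  0.023     ] [ 0.5175724  -0.21007527  0.023     ] 0.13372210687893823 -117.84028542826655
side [ 0.57528677 -0.15482057  0.023     ] [ 0.49078798 -0.27527954  0.023     ] [ 0.53303738 -0.21505005  0.023     ] 0.14714078187867838 54.95135099112356
foot [0.42136984 0.20271533 0.008     ]
foot [0.4069543  0.30339858 0.008     ]
foot [0.64245878 0.21842947 0.008     ]
foot [0.63041142 0.31573417 0.008     ]
footside [0.62744988 0.31275724 0.008     ]
footside [0.41626459 0.29807903 0.008     ]
footside [0.42371385 0.20150317 0.008     ]
footside [0.64207249 0.21193919 0.008     ]
vial [0.622 0.009 0.01 ]
beaker [ 0.511 -0.01   0.01 ]
petri [ 0.391 -0.004  0.01 ]
jar [0.406 0.528 0.01 ]
rack [0.742 0.04  0.01 ]
bottle [ 0.768 -0.145  0.01 ]
bluR [0.257 0.21  0.01 ]
red [0.862 0.301 0.01 ]
```

```bash
python3 - <<'E'
from h import *
a,b=delta([.525,-.212,.2],down(np.radians(-32)));print(a,b)
E
```

```text
[ 45.3279845  -21.07052858   0.55201747] [ 8.83448720e-03  3.92088366e-03 -4.31697543e+01]
```

```bash
python3 -m inch '[[45.3,-21,0.5,0,0,-43,9.4],[45.3,-21,0.5,0,0,-43,9.4],[45.3,-21,0.5,0,0,-43,9.4],[45.3,-21,0.5,0,0,-43,9.4],[45.3,-21,0.5,0,0,-43,9.4],[45.3,-21,0.5,0,0,-43,9.4],[45.3,-21,0.5,0,0,-43,9.4],[45.3,-21,0.5,0,0,-43,9.4],[45.3,-21,0.5,0,0,-43,9.4],[45.3,-21,0.5,0,0,-43,9.4]]'
python3 - <<'E'
from h import *
P=bot.camera_params("wrist");im=bot.snapshot("wrist");cv2.imwrite("pics/w1.png",im)
for d in bot.trace("cartridge","wrist")[:4]:
    m=d["mask"].astype(np.uint8);ys,xs=np.nonzero(m)
    pts=np.array([onz("wrist",(x,y),.023,P)[:2] for x,y in zip(xs,ys)][::5])
    c=cv2.minAreaRect((pts*1000).astype(np.float32));print(d["p"],d["extent"],m.sum(),c)
print(bot.state())
E
```

```text
time_s: 1.85
position: [0.5247, -0.2128, 0.2003]
ee_rot: [0.0, 0.875, 0.484, -0.0]
ft_force: [0.3, -0.1, 0.5]
width: 0.0942
0.71 [143.8, 321.6, 226.8, 367.6] 1420 ((232.25830078125, -417.4607849121094), (95.76776885986328, 141.30491638183594), 14.495978355407715)
0.7 [1.5, 19.9, 35.8, 55.9] 1149 ((331.8660888671875, 167.77955627441406), (58.309425354003906, 90.56195068359375), 45.38969802856445)
0.66 [240.6, 94.0, 285.2, 244.6] 5042 ((530.8866577148438, -216.37155151367188), (193.33212280273438, 49.00445556640625), 56.22257995605469)
0.55 [93.8, 234.0, 219.7, 283.1] 2408 ((327.15130615234375, -242.71640014648438), (67.6701889038086, 203.1203155517578), 69.84671020507812)
{'time_s': 1.95, 'joints': array([-4.87191116e-01,  1.23911728e-01,  1.34015226e+00, -5.75756259e-04,
        1.67743438e+00,  7.60475014e-02]), 'joint_vel': array([-0.0111356 , -0.00480748,  0.00235275,  0.00314757,  0.00013897,
        0.00047973]), 'tau': array([ 5.54526206e-01, -3.53183949e+01, -3.02392817e+01,  1.06805046e-01,
        5.38685228e-03, -2.82509383e-03]), 'position': array([ 0.52408486, -0.21382731,  0.2006391 ]), 'ee_rot': array([ 1.96263633e-04,  8.75779382e-01,  4.82711498e-01, -2.13628685e-04]), 'ft_force': array([-0.69216206,  0.40116675,  0.239243  ]), 'moment': array([-0.02975406, -0.0174999 ,  0.0089475 ]), 'width': 0.0943297239758407}
```

View pics/w1.png

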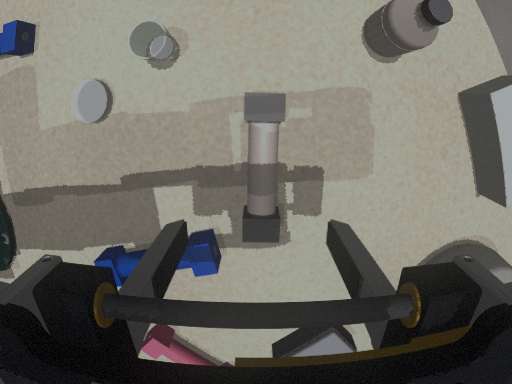

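```bash
python3 - <<'E'
from h import *
import cv2
im=cv2.imread("pics/w1.png");cv2.imwrite("pics/w1z.png",cv2.resize(im[80:255,200:320],None,fx=3.4,fy=3.4,interpolation=cv2.INTER_CUBIC))
P=bot.camera_params("wrist")
A=onz("wrist",(265,121.5),.046,P);B=onz("wrist",(261.7,207.5),.046,P)
print(A,B,(A+B)/2,np.linalg.norm(A-B),np.degrees(np.arctan2(*(A-B)[1::-1])))
E
```

```text
[ 0.56577002 -0.16521408  0.046     ] [ 0.50868514 -0.24939273  0.046     ] [ 0.53722758 -0.20730341  0.046     ] 0.10170903692715083 55.85725019972146
```

View pics/w1z.png

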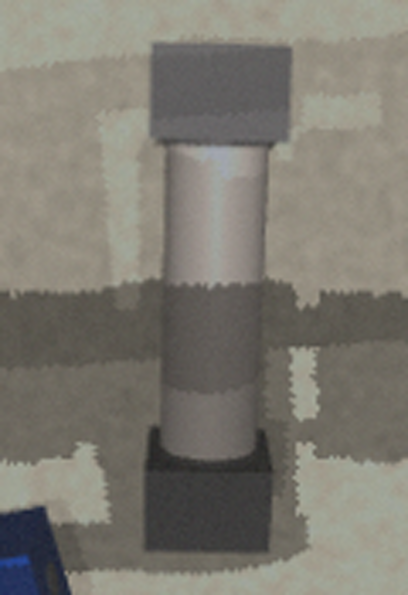

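```bash
python3 - <<'E'
from h import *
P=bot.camera_params("wrist")
L=[onz("wrist",p,.046,P) for p in((265,92.8),(264.5,122.1),(261.5,215.9),(261,241.8))]
for a,b in((0,3),(1,2)):
    A,B=L[a],L[b];print((A+B)/2,np.linalg.norm(A-B),np.degrees(np.arctan2(*(A-B)[1::-1])))
print(delta([.531,-.2145,.03],down(np.radians(-33.5))))
E
```

```text
[ 0.53334996 -0.21279021  0.046     ] 0.17977480124978604 56.50117299632772
[ 0.53384935 -0.21195879  0.046     ] 0.11181416262250098 56.21717679657771
(array([ 0.32199712,  0.61824716, 17.06381611]), array([0.00822464, 0.03220989, 1.22529163]))
```

```bash
python3 - <<'E'
from h import *
print(delta([.5335,-.2125,.006],down(np.radians(-33.6))))
E
```

```text
(array([ 0.62594418,  0.72249568, 19.46365952]), array([0.00825277, 0.03220281, 1.32529163]))
```

```bash
python3 -m inch '[[0.6,0.7,8,0,0,1.3,9.4],[0.6,0.7,15,0,0,1.3,9.4],[0.6,0.7,18,0,0,1.3,9.4],[0.6,0.7,19.4,0,0,1.3,9.4],[0.6,0.7,19.4,0,0,1.3,9.4],[0.6,0.7,19.4,0,0,1.3,9.4]]' 
python3 - <<'E'
from h import *
print(bot.state())
for n in("wrist","side"):cv2.imwrite(f"pics/{n}2.png",bot.snapshot(n))
E
```

```text
time_s: 2.7
position: [0.5352, -0.2141, 0.01]
ee_rot: [0.003, 0.881, 0.472, 0.001]
ft_force: [-0.2, -0.6, 0.7]
width: 0.0937
{'time_s': 2.7, 'joints': array([-4.78563063e-01,  2.58052512e-01,  1.57330538e+00, -5.93472357e-04,
        1.30408844e+00,  1.08244494e-01]), 'joint_vel': array([ 0.00717808, -0.00681447, -0.0059945 , -0.00058689, -0.00217846,
       -0.00098666]), 'tau': array([-9.58870305e-02, -3.71578431e+01, -2.63596344e+01,  6.26893016e-02,
        3.38477350e-02, -1.09574481e-03]), 'position': array([ 0.53524418, -0.2141399 ,  0.01004376]), 'ee_rot': array([0.00269778, 0.88135177, 0.47245057, 0.00149943]), 'ft_force': array([-0.18240019, -0.59609595,  0.72023701]), 'moment': array([-0.00068213, -0.10026732, -0.00102468]), 'width': 0.09368060940892131}
```

View pics/wrist2.png

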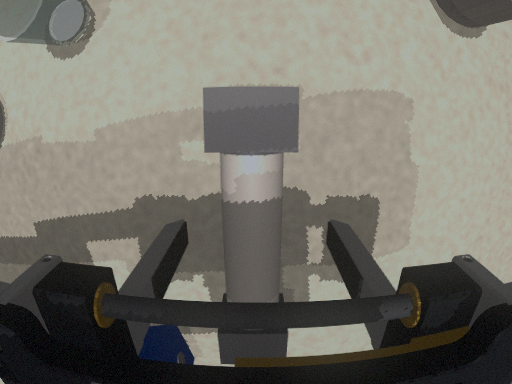

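```bash
python3 - <<'E'
from h import *
P=bot.camera_params("wrist")
A=onz("wrist",(251,153),.046,P);B=onz("wrist",(251.5,87),.046,P);u=(B-A)/np.linalg.norm(B-A);print(A,B,np.linalg.norm(B-A),np.degrees(np.arctan2(u[1],u[0])),A-.058*u,B-.09*u)
print(delta([.5335,-.2125,.006],down(np.radians(-33.6))))
E
```

```text
[ 0.56515214 -0.16302948  0.046     ] [ 0.58319511 -0.13644263  0.046     ] 0.03213112793549146 55.83751123713051 [ 0.53258271 -0.21102149  0.046     ] [ 0.53265635 -0.21091299  0.046     ]
(array([ 0.01469802, -0.21175745,  0.37977903]), array([ 0.33694045, -0.00442549,  0.01240135]))
```

```bash
python3 -m inch '[[0.1,-0.25,0.4,0.3,0,0,9.4],[0.1,-0.25,0.5,0.3,0,0,9.4],[0.1,-0.25,0.6,0.3,0,0,9.4]]' 50
cat > avg.py <<'E'
from h import *
S=[]
for i in range(10):
    S.append(bot.state());bot.snapshot("wrist")
A=R.from_quat(S[-1]["ee_rot"],scalar_first=True)
F=np.array([s["ft_force"] for s in S]);M=np.array([s["moment"] for s in S])
print("t",S[-1]["time_s"],"pos",S[-1]["position"],"w",S[-1]["width"])
print("F",F.mean(0).round(2),F.std(0).round(2),"M",M.mean(0).round(3),M.std(0).round(3))
print("tool axes F",A.inv().apply(F.mean(0)).round(2),"M",A.inv().apply(M.mean(0)).round(3))
E
python3 avg.py
```

```text
time_s: 3.18
position: [0.5337, -0.2115, 0.0038]
ee_rot: [0.0, 0.881, 0.473, 0.0]
ft_force: [-0.3, -0.2, 1.0]
width: 0.0938
t 3.625 pos [ 0.53364388 -0.2115713   0.0037794 ] w 0.09391595804244698
F [ 0.02  0.15 -0.07] [0.54 0.66 0.56] M [-0.036 -0.047  0.001] [0.015 0.023 0.021]
tool axes F [ 0.13 -0.07  0.07] M [-0.059 -0.004 -0.001]
```

Open, M_tool,y reads −0.004 as the baseline. Next I close on the tube and lift.

```bash
python3 -m inch '[[0,0,0,0,0,0,3],[0,0,0,0,0,0,3],[0,0,0,0,0,0,3],[0,0,0,0,0,0,3],[0,0,0,0,0,0,3],[0,0,0,0,0,0,3],[0,0,0,0,0,0,3]]' 50
python3 -m inch '[[0,0,-2,0,0,0,3],[0,0,-4,0,0,0,3],[0,0,-7,0,0,0,3],[0,0,-10,0,0,0,3],[0,0,-10,0,0,0,3],[0,0,-10,0,0,0,3],[0,0,-10,0,0,0,3]]' 50
python3 avg.py
python3 - <<'E'
from h import *
for n in("wrist","side"):cv2.imwrite(f"pics/{n}3.png",bot.snapshot(n))
E
```

```text
time_s: 4.55
position: [0.5336, -0.2115, 0.0038]
ee_rot: [0.0, 0.881, 0.473, 0.0]
ft_force: [-0.4, 0.7, -0.3]
width: 0.0347
time_s: 5.42
position: [0.5323, -0.2108, 0.1012]
ee_rot: [-0.002, 0.881, 0.473, -0.001]
ft_force: [0.0, -0.4, -3.4]
width: 0.0351
t 5.875 pos [ 0.53358279 -0.21153122  0.10377303] w 0.03482010354918906
F [-0.19  0.15 -3.51] [0.61 0.48 0.5 ] M [ 0.052 -0.112  0.006] [0.03  0.036 0.02 ]
tool axes F [ 0.01 -0.25  3.51] M [-0.064  0.105 -0.006]
```

View pics/wrist3.png

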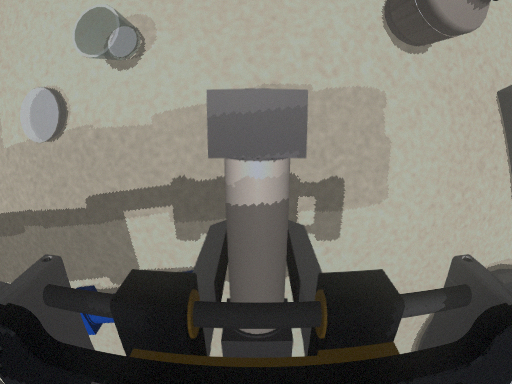

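The lift changed the tool-y moment by +0.109 N m under a 3.5 N load, which puts the heavy end at tool −x. I'll check that independently by lowering it near the bench and letting it droop in a light grip.

```bash
python3 -m inch '[[0,0,4,0,0,0,3],[0,0,7.5,0,0,0,3],[0,0,8.0,0,0,0,3],[0,0,8,0,0,0,3],[0,0,8,0,0,0,3]]' 50
python3 - <<'E'
from h import *
cv2.imwrite("pics/w4a.png",bot.snapshot("wrist"));cv2.imwrite("pics/s4a.png",bot.snapshot("side"))
E
python3 -m inch '[[0,0,0,0,0,0,3],[0,0,0,0,0,0,3],[0,0,0,0,0,0,3]]' 5
python3 - <<'E'
from h import *
a=cv2.imread("pics/w4a.png");b=bot.snapshot("wrist");cv2.imwrite("pics/w4b.png",b);s=bot.snapshot("side")
cv2.imwrite("pics/w4.png",np.hstack([cv2.resize(x[70:384,150:360],None,fx=1.8,fy=1.8) for x in(a,b)]))
sa=cv2.imread("pics/s4a.png")
cv2.imwrite("pics/s4.png",np.hstack([cv2.resize(x[130:210,230:340],None,fx=3.5,fy=3.5) for x in(sa,s)]))
E
```

```text
time_s: 6.65
position: [0.5352, -0.2123, 0.0262]
ee_rot: [0.002, 0.881, 0.473, 0.001]
ft_force: [-0.1, 0.4, -3.9]
width: 0.0351
time_s: 7.12
position: [0.5356, -0.2124, 0.0266]
ee_rot: [0.002, 0.881, 0.473, 0.002]
ft_force: [1.4, 0.2, -1.7]
width: 0.0359
```

View pics/w4.png

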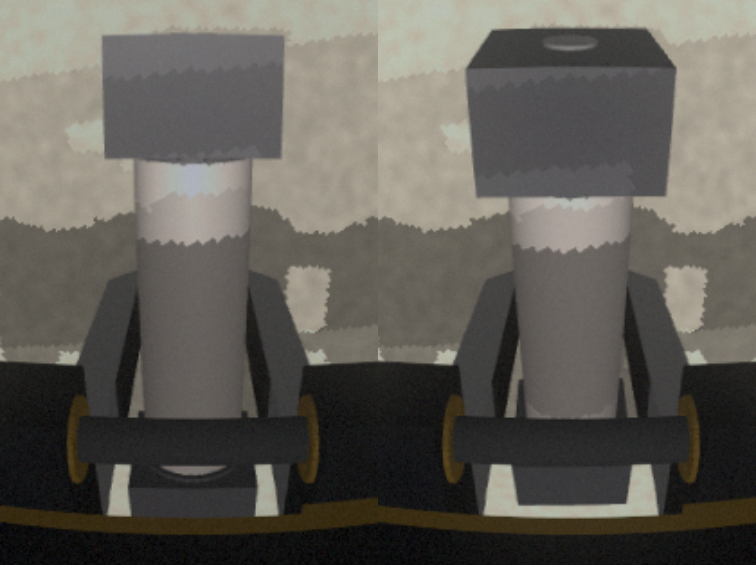

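View pics/s4.png

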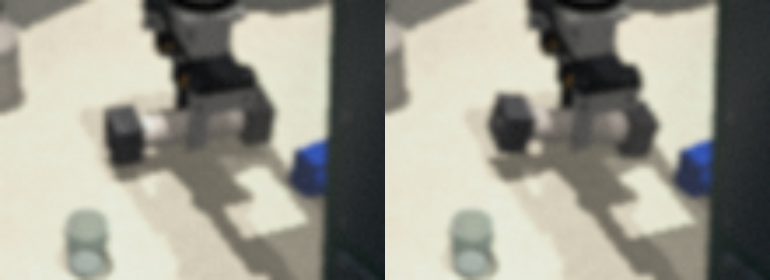

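The droop agrees: in w4 the far cap, on the tool +x side, rose until its outer face showed at (570,45). The heavy end is therefore tool −x. Now I set it back on the bench to level it and grip it firmly again.

```bash
python3 -m inch '[[-0.1,0,1,0,0,0,3],[-0.1,0,1.8,0,0,0,3],[-0.1,0,2.3,-0.2,0,0,3],[-0.1,0,2.3,-0.2,0,0,3],[-0.1,0,2.3,-0.2,0,0,4.2],[-0.1,0,2.3,-0.2,0,0,5],[-0.1,0,2.3,-0.2,0,0,5]]' 5
python3 - <<'E'
from h import *
P=bot.camera_params("wrist");b=bot.snapshot("wrist");cv2.imwrite("pics/w5.png",b);print(bot.state()["position"],bot.state()["ee_rot"])
E
```

```text
time_s: 8.1
position: [0.5352, -0.2133, 0.0035]
ee_rot: [0.004, 0.881, 0.473, 0.003]
ft_force: [0.2, -0.7, 0.5]
width: 0.0496
[ 0.5351825  -0.21326278  0.00346877] [0.0039104  0.88120849 0.47270413 0.00266815]
```

View pics/w5.png

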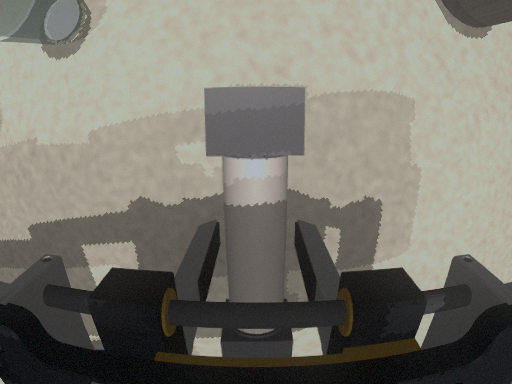

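```bash
python3 - <<'E'
from h import *
s=bot.state();A=R.from_quat(s["ee_rot"],scalar_first=True)
for p,z,o in(((255,87),.046,.09),((255,156),.046,.058)):
    X=onz("wrist",p,z);t=A.inv().apply(X-s["position"]);print(t*1000, "centre x",(t[0]-o)*1000)
for p in((256,333),(256,356)):
    X=onz("wrist",p,.046);t=A.inv().apply(X-s["position"]);print(t*1000)
print(A.as_matrix().round(4))
print(delta(s["position"],down(np.radians(-33.6))))
E
```

```text
[ 90.62043645  -0.83218973 -42.44985382] centre x 0.6204364524170641
[ 58.46680759  -0.86310837 -42.48247564] centre x 0.4668075938659977
[-50.26089114  -0.53024231 -42.58866838]
[-72.49504903  -0.56750765 -42.61137585]
[[ 0.5531  0.8331  0.0084]
 [ 0.8331 -0.5531 -0.0044]
 [ 0.001   0.0094 -1.    ]]
(array([0., 0., 0.]), array([ 0.53939366, -0.05770675,  0.02063091]))
```

```bash
python3 -m inch '[[0,0,0,0.5,0,0,5],[0,0,0,0.5,0,0,3],[0,0,0,0.5,0,0,3],[0,0,0,0.5,0,0,3],[0,0,0,0.5,0,0,3]]' 50
python3 -m inch '[[0,0,-3,0,0,0,3],[0,0,-7,0,0,0,3],[0,0,-12,0,0,0,3],[0,0,-18,0,0,0,3],[0,0,-22,0,0,0,3],[0,0,-22,0,0,0,3]]'
python3 - <<'E'
from h import *
print(delta([.526,.258,.24],down(np.radians(-86.5))),bot.state())
E
```

```text
time_s: 8.78
position: [0.535, -0.2131, 0.0034]
ee_rot: [-0.0, 0.881, 0.473, 0.0]
ft_force: [-0.5, 1.4, 1.4]
width: 0.0351
time_s: 9.52
position: [0.5365, -0.2141, 0.2269]
ee_rot: [0.003, 0.881, 0.473, 0.003]
ft_force: [1.2, -1.4, -3.8]
width: 0.035
(array([ 38.75373817, -26.97127973,  -1.4470473 ]), array([ 0.37371207, -0.31436964, 52.92625935])) {'time_s': 9.525, 'joints': array([-4.78450076e-01,  1.39671677e-01,  1.27089282e+00,  1.07831877e-03,
        1.72287389e+00,  1.07684584e-01]), 'joint_vel': array([ 0.00016507,  0.04411815,  0.10886448, -0.00129634, -0.02076305,
       -0.0002563 ]), 'tau': array([-9.89361433e-03, -3.91257977e+01, -3.30180752e+01, -2.64645950e-02,
        2.07667630e-01,  1.63891702e-03]), 'position': array([ 0.53651489, -0.21407878,  0.22693595]), 'ee_rot': array([0.00306422, 0.88118643, 0.47275107, 0.00274174]), 'ft_force': array([ 1.18557889, -1.35090116, -3.7669635 ]), 'moment': array([-0.02593255, -0.10294559,  0.01074204]), 'width': 0.035046885771864725}
```

```bash
python3 -m inch '[[38.7,-27,-1.5,0.4,-0.3,53,3],[38.7,-27,-1.5,0.4,-0.3,53,3],[38.7,-27,-1.5,0.4,-0.3,53,3],[38.7,-27,-1.5,0.4,-0.3,53,3],[38.7,-27,-1.5,0.4,-0.3,53,3],[38.7,-27,-1.5,0.4,-0.3,53,3],[38.7,-27,-1.5,0.4,-0.3,53,3],[38.7,-27,-1.5,0.4,-0.3,53,3],[38.7,-27,-1.5,0.4,-0.3,53,3],[38.7,-27,-1.5,0.4,-0.3,53,3]]'
python3 - <<'E'
from h import *
print(bot.state())
for n in("scene","side","wrist"):
    b=bot.snapshot(n);cv2.imwrite(f"pics/{n}6.png",b)
    if n=="side":cv2.imwrite("pics/side6z.png",cv2.resize(b[130:290,110:300],None,fx=4,fy=4,interpolation=cv2.INTER_CUBIC)[:600])
E
python3 avg.py
```

```text
time_s: 10.78
position: [0.5245, 0.2572, 0.237]
ee_rot: [0.001, 1.0, 0.03, -0.003]
ft_force: [0.0, -0.6, -3.1]
width: 0.0353
{'time_s': 10.775, 'joints': array([ 3.59087550e-01,  1.64646218e-01,  1.22288899e+00, -4.38439215e-04,
        1.75950155e+00,  1.86949348e+00]), 'joint_vel': array([-0.02919861, -0.01963741, -0.01092241,  0.00070756,  0.00665846,
        0.00076612]), 'tau': array([ 1.02272429e+00, -3.94600582e+01, -3.24066210e+01,  1.25658461e-01,
        1.87928922e-02,  1.11329180e-03]), 'position': array([0.52454121, 0.25718729, 0.23696647]), 'ee_rot': array([ 0.0010831 ,  0.99954166,  0.03014998, -0.00250656]), 'ft_force': array([ 0.04564314, -0.57568649, -3.08812937]), 'moment': array([-0.03281216, -0.11115615,  0.00216913]), 'width': 0.03530401266012842}
t 11.375 pos [0.52556858 0.25751859 0.24070355] w 0.035484737750735296
F [-0.06 -0.17 -3.33] [0.54 0.35 0.41] M [ 0.012 -0.088 -0.005] [0.033 0.024 0.037]
tool axes F [-0.07  0.17  3.33] M [0.007 0.088 0.005]
```

View pics/wrist6.png

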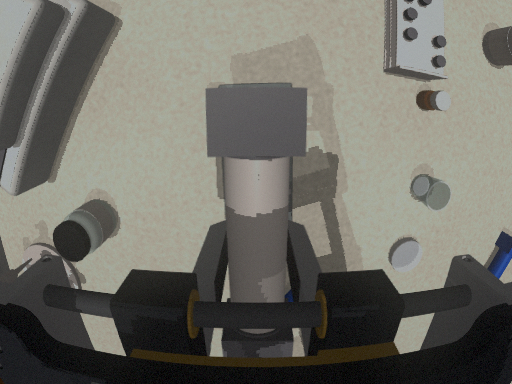

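View pics/side6z.png

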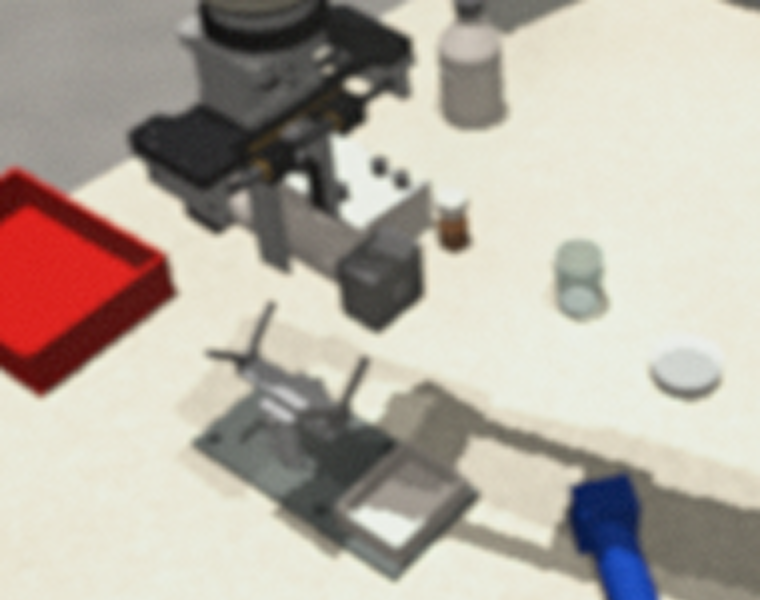

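The cartridge hides the cradle from the wrist camera, so I step aside to get a clear view of it.

```bash
python3 -m inch '[[-9,11,0,0,0,0,3],[-9,11,0,0,0,0,3],[-9,11,0,0,0,0,3],[-9,11,0,0,0,0,3],[-9,11,0,0,0,0,3]]'
python3 - <<'E'
from h import *
print(bot.state()["position"]);np.save("T7.npy",bot.camera_params("wrist")["T"])
b=bot.snapshot("wrist");cv2.imwrite("pics/w7.png",b)
for t in("cradle","catch_dish"):
    for d in bot.trace(t,"wrist")[:3]:print(t,d["p"],d["extent"])
E
```

```text
time_s: 12.05
position: [0.443, 0.1433, 0.2408]
ee_rot: [-0.001, 1.0, 0.03, 0.001]
ft_force: [-0.1, 0.2, -2.6]
width: 0.0347
[0.44302726 0.14329648 0.24083934]
cradle 0.64 [121.8, 18.2, 187.5, 118.9]
catch_dish 0.92 [127.1, 21.7, 218.8, 178.7]
```

View pics/w7.png

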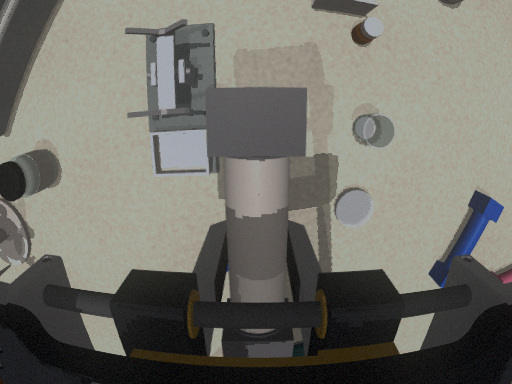

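```bash
python3 - <<'E'
from h import *
im=cv2.imread("pics/w7.png");cv2.imwrite("pics/w7z.png",cv2.resize(im[10:190,110:230],None,fx=3.3,fy=3.3,interpolation=cv2.INTER_CUBIC))
E
```

```text
(no output)
```

View pics/w7z.png

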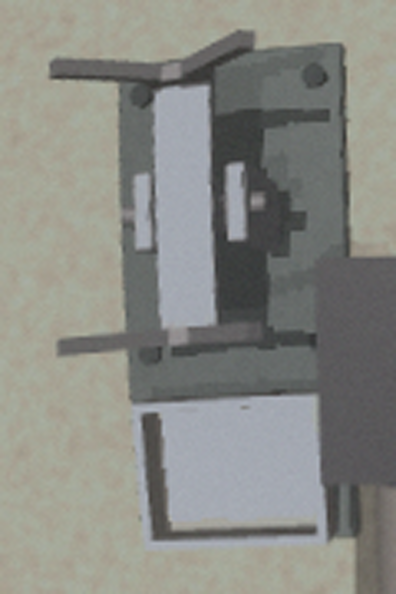

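```bash
python3 - <<'E'
from h import *
P=bot.camera_params("wrist");P["T"]=np.load("T7.npy")
f=lambda p,z:onz("wrist",np.array(p)/3.3+[110,10],z,P)
c=[f(p,.074) for p in((155,85),(210,84),(160,328),(216,325))]
far=(c[0]+c[1])/2;near=(c[2]+c[3])/2
print("far",far,"near",near,"L",np.linalg.norm(far-near),"W",np.linalg.norm(c[0]-c[1]),np.linalg.norm(c[2]-c[3]),"mid",(far+near)/2,"ang",np.degrees(np.arctan2(*(far-near)[1::-1])))
d=[f(p,.032) for p in((135,402),(150,548),(327,542),(319,394))]
for x in d:print("dish",x)
print(np.mean(d,0))
a=d[0]-d[1];print(np.linalg.norm(a),np.degrees(np.arctan2(a[1],a[0])),np.linalg.norm(d[1]-d[2]),np.linalg.norm(d[0]-d[3]))
a=d[1]-d[2];print(np.degrees(np.arctan2(a[1],a[0]))-90)
g=f((343,43),.008);print("foot corner",g)
E
```

```text
far [0.60695079 0.26185123 0.074     ] near [0.51711214 0.25484379 0.074     ] L 0.09011152933803253 W 0.0210848602406338 0.021425661028595295 mid [0.56203147 0.25834751 0.074     ] ang 4.460054787827028
dish [0.48476117 0.29036776 0.032     ]
dish [0.42281328 0.28437391 0.032     ]
dish [0.42940302 0.20740042 0.032     ]
dish [0.49004726 0.2123524  0.032     ]
[0.45675618 0.24862362 0.032     ]
0.06223718229957489 5.52652407740815 0.07725505354583001 0.07819423586224761
4.893185056704112
foot corner [0.63989496 0.21451473 0.008     ]
```

```bash
python3 - <<'E'
from h import *
q=R.from_quat(down(np.radians(-85.2)),scalar_first=True)*R.from_rotvec([0,1.5,0],degrees=True)
print(delta([.5615,.2583,.17],q.as_quat(scalar_first=True)))
E
```

```text
(array([ 12.54763716, -10.75033631,   7.03783222]), array([-0.03058516,  1.5084628 , -1.31205771]))
```

```bash
python3 -m inch '[[6,-5,0,0,0,0,3],[12.5,-10.7,0,0,0.5,-1,3],[12.5,-10.7,2,0,1.5,-1.3,3],[12.5,-10.7,5,0,1.5,-1.3,3],[12.5,-10.7,7,0,1.5,-1.3,3],[12.5,-10.7,7,0,1.5,-1.3,3],[12.5,-10.7,7,0,1.5,-1.3,3]]'
python3 avg.py
python3 - <<'E'
from h import *
q=R.from_quat(down(np.radians(-85.2)),scalar_first=True)*R.from_rotvec([0,1.5,0],degrees=True)
print(delta([.5615,.2583,.10],q.as_quat(scalar_first=True)))
for n in("scene","side"):
    b=bot.snapshot(n);c=b[130:290,110:300] if n=="side" else b[150:270,260:400]
    cv2.imwrite(f"pics/{n}8z.png",cv2.resize(c,None,fx=3.7 if n=="side" else 5,fy=3.7 if n=="side" else 5,interpolation=cv2.INTER_CUBIC))
E
```

```text
time_s: 13.08
position: [0.5617, 0.2583, 0.1712]
ee_rot: [-0.001, 0.999, 0.042, 0.014]
ft_force: [1.0, -0.0, -3.4]
width: 0.0348
t 13.525 pos [0.56116569 0.25769012 0.17075767] w 0.03475105501635068
F [-0.1   0.24 -3.61] [0.62 0.39 0.46] M [ 0.018 -0.068 -0.005] [0.018 0.034 0.025]
tool axes F [-0.18 -0.25  3.61] M [0.012 0.07  0.006]
(array([-0.14206152, -0.0514336 ,  7.06129977]), array([-0.03634917, -0.01249605, -0.02004328]))
```

View pics/side8z.png

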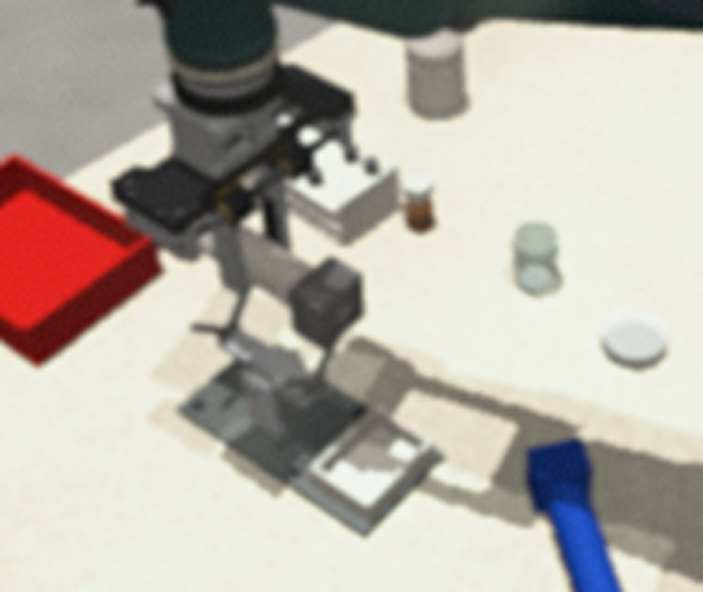

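View pics/scene8z.png

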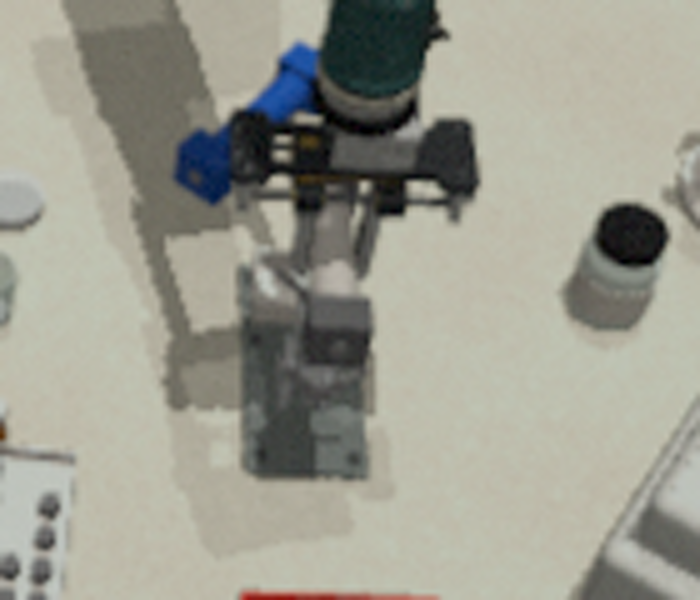

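```bash
python3 -m inch '[[0,0,2,0,0,0,3],[-0.1,0,4,0,0,0,3],[-0.15,0,6,0,0,0,3],[-0.15,0,7,0,0,0,3],[-0.15,0,7,0,0,0,3],[-0.15,0,7,0,0,0,3]]'
python3 avg.py
python3 - <<'E'
from h import *
q=R.from_quat(down(np.radians(-85.2)),scalar_first=True)*R.from_rotvec([0,1.5,0],degrees=True)
print(delta([.5615,.2583,.0885],q.as_quat(scalar_first=True)))
b=bot.snapshot("side");cv2.imwrite("pics/side9z.png",cv2.resize(b[180:280,140:240],None,fx=5.5,fy=5.5,interpolation=cv2.INTER_CUBIC))
E
```

```text
time_s: 14.42
position: [0.5621, 0.258, 0.1016]
ee_rot: [-0.001, 0.999, 0.042, 0.014]
ft_force: [0.6, 0.1, -3.1]
width: 0.035
t 14.875 pos [0.56141074 0.25781123 0.10058263] w 0.03507095753806457
F [-0.04  0.36 -3.44] [0.61 0.46 0.5 ] M [ 0.001 -0.06  -0.003] [0.03  0.036 0.024]
tool axes F [-0.11 -0.36  3.44] M [-0.004  0.06   0.003]
(array([-0.01566256, -0.05008132,  1.19926908]), array([-0.03329449,  0.00047726, -0.01777665]))
```

View pics/side9z.png

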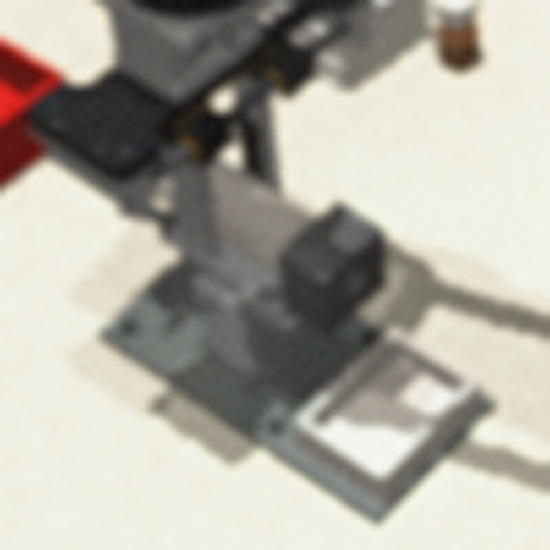

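```bash
python3 - <<'E'
from h import *
b=bot.snapshot("wrist");cv2.imwrite("pics/w10.png",b)
E
python3 avg.py
```

```text
t 15.475 pos [0.56138643 0.25778671 0.10042701] w 0.03531187941844027
F [ 0.25  0.11 -3.59] [0.53 0.37 0.36] M [ 0.029 -0.058  0.005] [0.025 0.023 0.021]
tool axes F [ 0.16 -0.09  3.59] M [ 0.024  0.06  -0.004]
```

View pics/w10.png

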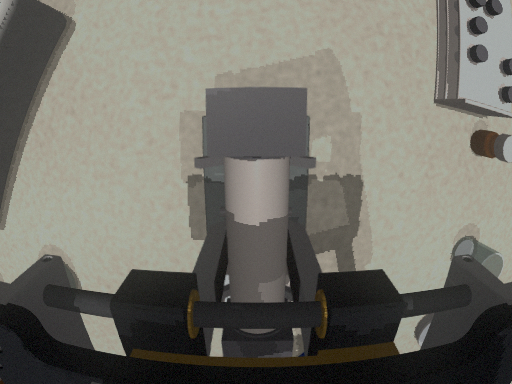

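The cap has not moved in the grip. The far V arm, at row 162, sits just inside the cap edge at row 156 and is centred on the tube. I lower slowly.

```bash
python3 -m inch '[[0,-0.05,0.4,0,0,0,3],[0,-0.05,0.7,0,0,0,3],[0,-0.05,0.9,0,0,0,3],[0,-0.05,0.9,0,0,0,3]]'
python3 avg.py
```

```text
time_s: 16.02
position: [0.5613, 0.2582, 0.091]
ee_rot: [-0.001, 0.999, 0.042, 0.013]
ft_force: [-0.5, 0.3, -4.6]
width: 0.0349
t 16.475 pos [0.56162253 0.25829477 0.09154525] w 0.03465806572770023
F [-0.3  -0.31 -3.69] [0.43 0.43 0.45] M [ 0.024 -0.065 -0.005] [0.024 0.025 0.024]
tool axes F [-0.43  0.28  3.68] M [0.018 0.067 0.006]
```

```bash
python3 -m inch '[[0,0,0.1,0,0,0,3],[0,0,0.2,0,0,0,3],[0,0,0.25,0,0,0,3],[0,0,0.25,0,0,0,3]]'
python3 avg.py
```

```text
time_s: 17.02
position: [0.5616, 0.2584, 0.089]
ee_rot: [-0.001, 0.999, 0.042, 0.013]
ft_force: [0.5, -0.1, -3.3]
width: 0.0351
t 17.475 pos [0.56164424 0.25839599 0.08899847] w 0.03534584117536367
F [-0.45  0.54 -2.89] [0.51 0.48 0.42] M [ 0.154  0.058 -0.035] [0.031 0.02  0.033]
tool axes F [-0.48 -0.57  2.88] M [ 0.158 -0.045  0.039]
```

```bash
python3 -m inch '[[0,-0.1,0.05,0,0,0,3],[0,-0.1,0.1,0,0,0,3],[0,-0.1,0.1,0,0,0,3]]'
python3 avg.py
```

```text
time_s: 17.9
position: [0.5619, 0.2591, 0.0885]
ee_rot: [-0.001, 0.999, 0.042, 0.014]
ft_force: [-1.0, -1.0, -1.2]
width: 0.0352
t 18.35 pos [0.56187903 0.25917151 0.08839779] w 0.03494678105383604
F [-0.12 -1.29 -0.5 ] [0.64 0.64 0.47] M [-0.255 -0.054 -0.081] [0.066 0.025 0.026]
tool axes F [-0.24  1.28  0.5 ] M [-0.26   0.032  0.074]
```

Fz has dropped to 0.5 N, so the cradle carries nearly all the weight and the heavy end is on the dish side. Releasing.

```bash
python3 -m inch '[[0,0.05,0,0,0,0,3],[0,0.05,0,0,0,0,3],[0,0.05,0,0,0,0,4.5],[0,0.05,0,0,0,0,6],[0,0.05,0,0,0,0,8],[0,0.05,0,0,0,0,8],[0,0.05,0,0,0,0,8],[0,0.05,0,0,0,0,8]]'
python3 - <<'E'
from h import *
b=bot.snapshot("side");cv2.imwrite("pics/side11z.png",cv2.resize(b[180:280,140:240],None,fx=5.5,fy=5.5,interpolation=cv2.INTER_CUBIC))
cv2.imwrite("pics/w11.png",bot.snapshot("wrist"))
E
```

```text
time_s: 19.4
position: [0.5619, 0.2587, 0.0884]
ee_rot: [-0.001, 0.999, 0.042, 0.013]
ft_force: [0.7, -1.3, 0.6]
width: 0.0798
```

View pics/side11z.png

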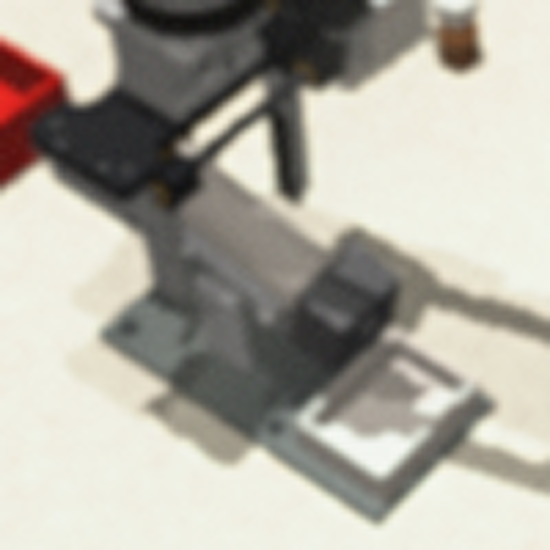

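View pics/w11.png

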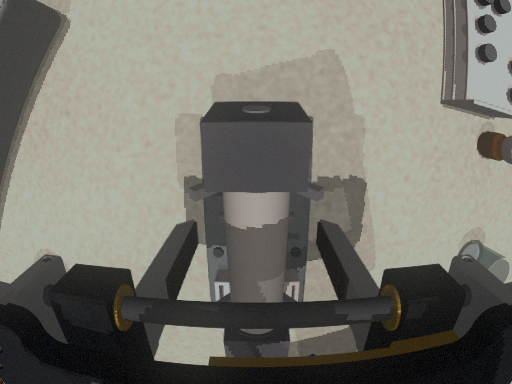

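It tipped towards the dish, with the V arms inside the raised far cap. I retreat straight up.

```bash
python3 -m inch '[[0,0,0,0,0,0,9.4],[0,0,-1,0,0,0,9.4],[0,0,-3,0,0,0,9.4],[0,0,-6,0,0,0,9.4],[0,0,-11,0,0,0,9.4],[0,0,-17,0,0,0,9.4],[0,0,-17,0,0,0,9.4],[-8,11,-17,0,0,0,9.4],[-8,11,-17,0,0,0,9.4],[-8,11,-17,0,0,0,9.4]]'
python3 - <<'E'
from h import *
print(bot.state()["time_s"])
b=bot.snapshot("side");cv2.imwrite("pics/side12z.png",cv2.resize(b[150:290,130:300],None,fx=4,fy=4,interpolation=cv2.INTER_CUBIC))
cv2.imwrite("pics/w12.png",bot.snapshot("wrist"));cv2.imwrite("pics/scene12.png",bot.snapshot("scene"))
E
```

```text
time_s: 20.75
position: [0.4849, 0.1398, 0.2556]
ee_rot: [-0.0, 0.999, 0.04, 0.013]
ft_force: [1.0, 0.7, 0.4]
width: 0.0941
20.75
```

View pics/side12z.png

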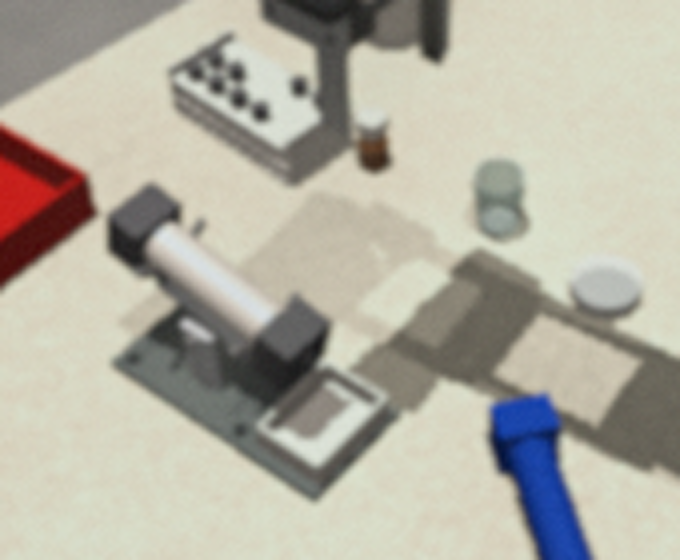

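View pics/w12.png

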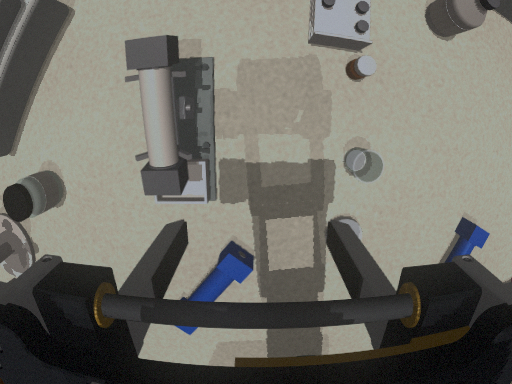

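View pics/scene12.png

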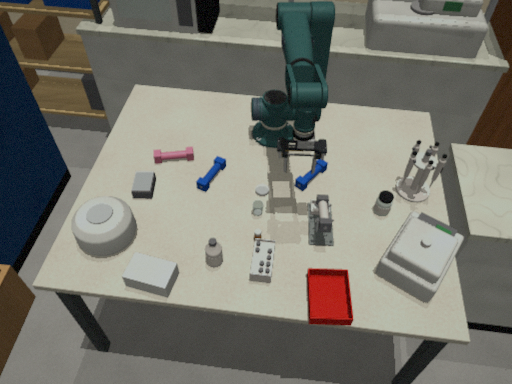

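The cartridge lies in both V rests with its caps outside them, tipped down over the dish. The arm is clear and the other things on the bench are where they were. Handing in.

```bash
python3 - <<'E'
from h import *
print(bot.state()["joint_vel"].round(3),bot.close_job())
E
```

```text
the job is handed in; nothing more can be done
[ 0.02   0.028 -0.023  0.003 -0.002  0.   ] None
```

The cartridge now lies in both V rests of the cradle with its end caps outside them. The cradle came to rest tipped towards the catch dish. I handed the job in at about 21 s.

- **Finding the heavy end:** I lifted the cartridge in a 50 N grip. The wrist moment changed by 0.11 N m under a load of about 3.5 N, which put the heavy end on the tool's −x side. Just above the bench I eased the grip to 5 N, and the opposite end rose in the wrist picture, which agrees.
- **Placing:** I set it back on the bench to level it and gripped it firmly again. I then lowered it into the cradle with the heavy end towards the dish, tilted 1.5° down on that side. By the forces, the dish side touched first, and I let go once the cradle carried nearly all the weight.
- **Last checks:** The final side, wrist and scene pictures show the cartridge seated and tipped to the dish, the gripper clear, and the other things on the bench where they were.
- **What disagreed:** The wrist moment read 0.06–0.07 N m just before placing, lower than at the lift. The wrist picture showed no slip in the grip, so I put it down to sensor offset. I also pushed the cartridge about 1 N sideways while seating it and partly corrected that before letting go.

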